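# Scan the code plate behind the vernier

### The job

Slide the brass vernier along its dovetail, whichever way you like, until the dot-code plate in the middle of the barometer housing is fully uncovered, and leave it there. Then take the scanner from its rest and aim it squarely at the middle of the code plate, window 5 to 9 cm away, holding it steady for two seconds without touching the housing or the vernier. Finally lay the scanner back in its rest as it was, and do not disturb the other things on the table.

Things in the scene. Friction and masses are not known exactly. Their poses are not given: they have to be found in the camera images.
- scanner_grip (a point): centre of the handle of the hand-held code scanner: a grey plastic wand lying in its rest. Handle 140 mm long, 26 mm wide, 24 mm high, running from 75 mm behind to 65 mm ahead of this point along the scanner's x axis; weight about 0.2 kg, balanced about 10 to 15 mm ahead of this point. At the front the head (30 mm wide, 26 mm thick) bends 45 degrees downwards. z is up when it lies in its rest. Room for fingers on both sides of the handle here, between the two saddles
- scanner: the same scanner; same origin and axes as scanner_grip
- scanner_nose (a point): middle of the scanner's dark window, at the end of its bent head: 100 mm ahead of and 35 mm below scanner_grip. Its x axis is the line of sight, pointing out of the window, 45 degrees below the handle's axis and in the handle's upright plane
- rest_seat (a point): where scanner_grip lies when the scanner is in its rest, 62 mm above the table; x runs along the handle towards the head, z up. The rest is a fixed 130 x 70 x 10 mm steel foot with two open-topped aluminium saddles, each 10 mm thick, 48 mm ahead of and behind this point: floor 12 mm below this point, side walls 34 mm apart up to 5 mm above this point, then lips that flare outwards up to 20 mm above this point
- code_plate (a point): middle of the dot-code plate, a 30 x 30 mm aluminium plate with a pattern of dark dots, set in the middle of the sloping face of the housing, 65 mm above the table, hidden under the brass vernier at the start. z is the outward normal of the face, 45 degrees above level; x runs up the slope; y level along the housing
- housing: mahogany barometer scale housing, fixed: 120 mm deep (x), 260 mm long (y), 104 mm high, with a face sloping at 45 degrees that looks to its -x side; origin under its centre on the table. The code plate is at (-10, 0, 65) mm
- vernier_lug (a point): middle of the grippable upper part of the upright brass thumb lug on top of the vernier: lug 14 mm thick along the housing's y, 28 mm along its x; its top is 18 mm above this point and the carriage that it stands on 23 mm below. The vernier's brass plate (64 mm along y) covers the face below it
- vernier (a joint): place of the vernier along its dovetail slide (m): 0 is the middle, over the code plate; grows along the housing's +y; runs from -0.070 to 0.070 and can go either way; stays where it is left (about 1.5 N of friction). The plate is clear of the code plate beyond 0.047 either way
- bell_jar: glass bell jar on a round mahogany foot, 104 mm across the foot, 152 mm tall; stands about 190 mm along the housing's y axis from the housing's middle, off one end or the other; origin under its centre. A bystander, loose
- pocket_barometer: pocket barometer in a round nickel case lying flat, 60 mm across, 19 mm high; lies off the other end of the housing; origin under its centre. A bystander, loose
- magnet: horseshoe magnet painted red, lying flat, 76 mm long, 62 mm wide, 16 mm high; origin under its middle. A bystander, loose
- sight_vane: bronze sight vane standing on a 50 x 36 mm foot, 80 mm tall; origin under its centre. A bystander, loose
- loupe: black eye loupe, 48 mm across, 38 mm high; origin under its centre. A bystander, loose
- screwdriver: screwdriver with a wooden handle lying flat, 150 mm long. A bystander, loose
- oil_jar: small closed amber glass jar, 44 mm across, 55 mm high; origin under its centre. A bystander, loose
Mind the look-alikes: they are no part of the job. Of the things shaped like the scanner, the grey one is meant.

How it is judged:
On the way, in this order (a step that is already met when the one before it is completed fails the run):
1. the vernier is slid at least 48 mm off the middle, either way, and the code plate is uncovered ((value of joint vernier above 0.048 m or value of joint vernier below -0.048 m)), for 0.2 s.
2. window 40 to 100 mm from the code plate, sight line within 12 mm of its middle and 0.26 rad of square, slower than 30 mm/s, vernier still aside, for 1.5 s (x of code_plate in the frame of scanner_nose between 0.04 and 0.1 m and y of code_plate in the frame of scanner_nose between -0.012 and 0.012 m and z of code_plate in the frame of scanner_nose between -0.012 and 0.012 m and angle between the x axis of scanner_nose and the z axis of code_plate, either way round below 0.26 rad and linear speed of scanner below 0.03 m/s and (value of joint vernier above 0.048 m or value of joint vernier below -0.048 m)), for 1.5 s.
At the end, for the whole second after the job is handed in: the scanner lies at rest in its rest, head at the same end as at the start: its handle centre within 20 mm along, 7 mm across and about 5 mm in height of the seat, its handle within 0.12 rad of the rest's direction and level within 0.1 rad, and the vernier still at least 48 mm off the middle (x of scanner_grip in the frame of rest_seat between -0.02 and 0.02 m and y of scanner_grip in the frame of rest_seat between -0.007 and 0.007 m and z of scanner_grip in the frame of rest_seat between -0.005 and 0.006 m and x of scanner_nose in the frame of rest_seat above 0.07 m and angle between scanner's own z axis and vertical below 0.1 rad and angle between the x axis of scanner and the x axis of rest_seat, either way round below 0.12 rad and linear speed of scanner below 0.02 m/s and (value of joint vernier above 0.048 m or value of joint vernier below -0.048 m)); the robot touches nothing.
It fails at once if a bystander is moved more than 20 mm (distance of any of bell_jar, pocket_barometer, magnet, sight_vane, loupe, screwdriver, oil_jar from where it was at the start of the episode above 0.02 m).
It fails at once if the bell jar or the sight vane is tipped (angle between any of bell_jar, sight_vane's own z axis and vertical above 0.2 rad).
It fails at once if the scanner presses on the housing or the vernier (contact force between scanner and housing above 2 N).
It also fails if it takes over 61 s, if anything falls off the work surface, if the arm or the gripper's body presses on something with over 40 N, if the wrist force passes 120 N, or if a joint passes its speed limit or range.

### The arm

A 6-joint arm with a two-finger parallel gripper is mounted at the origin on the work surface. World frame = base frame: x ahead of the robot, y to its left, z up, the work surface at z = 0. Lengths are in m, angles in rad, forces in N, time in s.
With the tool pointing down it reaches from about 0.275 to 0.75 m from the base axis. Payload 10.2 kg.
Tool frame: the origin (TCP) lies midway between the tips of the shut fingers; the grasp point (between the pads) lies 19 mm behind it; y points along the fingers, z is the direction in which the jaws open and shut, and the axes are right-handed (so a half turn about y gives the same grasp; the last joint's range is limited). The gripper opens to 85 mm and grips with 20 to 120 N. Pads are 22 mm wide; open, the fingers measure 114 mm over their backs; the gripper's body (76 mm by 85 mm) begins 54 mm behind the grasp point. The pads swing forward as they close: fully open they stand 13 mm farther back than shut.
Start: joints at [-1.51, 0.313, 1.498, -0, 1.331, -0.223], TCP at [0.147, -0.504, 0.231] pointing down, gripper open.
Joint ranges: [-2.94, 2.94], [-0.97, 2.17], [0.19, 2.56], [-1.23, 4.37], [0.02, 3.11], [-2.88, 2.88]. Speed limits (rad/s): [2.39, 2.39, 3.01, 3.14, 3.14, 3.14].

### API

Orientations are given as a unit quaternion [x, y, z, w].
In Python, from bench import arm, optics gives the robot as it stands.
- The arm moves only by the tool apply_moves, never from a script. Its argument "targets" is a list of rows, each a list of 3 entries, a list of its own where there are three numbers: the shift along the world's x, y, z each as a share of 150 mm, from -1 to 1, then the turn about the world's z as a share of 0.5 rad, from -1 to 1, then the gripper's target within -1 to 1 (fully open at 1, half-way at 0, shut at -1). In form: [[[dx, dy, dz], twist, fingers], ...]. A call has 1 to 20 rows; each row shifts and turns the pose as measured when the row begins; what a row does not reach is not made up. A row lasts 1/12 s, in which the tool goes at most 41.7 mm and 7.16 degrees, less where a joint would pass 70% of its speed; a pose out of reach is approached as far as the arm can. A call with a number of a shift or a turn outside -1 to 1 is refused whole. A call with a gripper value outside its range is refused whole. The fingers move at their own pace and stop on an object; "grip_force" is the grip in N (left out, the last holds). Time passes only in rows, so rows that do not move let the fingers close. It gives the time, the measured TCP pose, the force and the opening at its end, in the units of the state.
- arm.observe(): the state, without advancing time (a new reading comes with each control period).
- optics.get_image(name): name is "scene" or "top"; returns the picture (384x512x3 uint8, red, green, blue); there is no depth.
- optics.camera_info(name): a dict with "mtx" (3x3 intrinsics, pixels), "camera_from_world" (4x4, takes a point from world to camera coordinates). Camera axes: x right, y up, looking along -z (the intrinsics and any distortion apply to the point x, -y, -z); pixel columns grow to the right and rows downward; lengths in m; the calibration is good to about 2 mm. A picture is of the moment at which its call begins. camera_info takes no time and is no camera call.
- arm.finish_job(): hands the job in, once; it reports no verdict.
Trained networks look in the newest picture that a camera, given by its name, has taken for a name from the list of things; names that differ only in an ending like _2 or _b are one class to them, and where a whole thing is asked for, a point or a joint stands for the part that bears it (a point fixed in the world has none). Each returns a list of dicts, best first, with "p" (0 to 1); they miss things now and then, are a little off and sometimes report something else, mostly with a low value. They report only what shows in the picture. A call takes as long as a camera call. They do not tell look-alikes from the thing itself.
- optics.spot_in(camera, label): "at" ([x, y, z] in m, in the coordinates of the camera as it stood for that picture, good to about 4 mm: the middle of the surface that is visible of it).
- optics.silhouettes(camera, label): "pixels" (384x512 bool, what is visible of it).
- optics.mark_of(camera, label): "at" ([x, y, z] in m, in the coordinates of the camera as it stood for that picture, good to about 4 mm: a listed point, or the origin of a listed thing).
The state is a dict: "time_s": time; "joint_pos": joint angles; "dq": joint speeds; "effort": joint torques, N m; "tool_pos": TCP position; "eef_rot": TCP orientation; "contact_force": force on the tool from outside, world axes, zero at the start; "wrist_torque": the same for the moment, N m; "gripper_width": opening from 0.0 (shut) to 1.0 (fully open).
Only numpy, scipy, OpenCV 4.12 (cv2) and the standard library are available. Lean on these libraries where they do the work, as an engineer would, in place of code of your own. Each camera call takes 0.05 s, during which the arm holds its last target.

## Working session

There is one attempt and no reset: what is moved stays moved. The work goes in short steps, Python scripts to look and compute and a tool call to move; the robot and the scene stay as the last step left them, time stands still between calls to the robot, and variables do not carry over. Pictures are saved under pics/ and viewed, and the job is handed in when it is done.

Besides the shell and the picture viewer there is one more tool, called after "Request:" as a command line: name --argument value ..., lists and objects as JSON in quotes. apply_moves: Moves the arm, as the interface text tells. Its arguments: {"type":"object","properties":{"targets":{"type":"array","items":{"type":"array"}},"grip_force":{"type":"number"}},"required":["targets"]}

```bash
mkdir -p pics; ls; python3 - <<'E'
from bench import arm, optics
import cv2
for n in ("scene","top"):
    im=optics.get_image(n); cv2.imwrite(f"pics/{n}0.png",im[:,:,::-1])
    i=optics.camera_info(n); print(n,i)
print(arm.observe())
E
```

```text
pics
scene {'mtx': array([[416.84511161,   0.        , 245.63044158],
       [  0.        , 416.84511161, 199.63034638],
       [  0.        ,   0.        ,   1.        ]]), 'camera_from_world': array([[ 0.76138023,  0.64819535,  0.01195542, -0.35670046],
       [-0.36549506,  0.41393909,  0.83370726,  0.12798448],
       [ 0.53545635, -0.63913787,  0.55207724, -1.53483555],
       [ 0.        ,  0.        ,  0.        ,  1.        ]])}
top {'mtx': array([[456.74506409,   0.        , 252.04114915],
       [  0.        , 456.74506409, 191.99016775],
       [  0.        ,   0.        ,   1.        ]]), 'camera_from_world': array([[-0.02522283, -0.99947929, -0.02012357, -0.02536087],
       [ 0.99526456, -0.02699656,  0.093379  , -0.49407134],
       [-0.09387364, -0.01767299,  0.99542725, -1.35301992],
       [ 0.        ,  0.        ,  0.        ,  1.        ]])}
{'time_s': 0.1, 'joint_pos': array([-1.51041556e+00,  3.13385490e-01,  1.49835117e+00,  1.16190166e-05,
        1.33101342e+00, -2.23338717e-01]), 'dq': array([ 0.00098185, -0.00173358, -0.00358508,  0.00162844,  0.00039191,
       -0.00156105]), 'effort': array([ 3.39660452e-03, -4.12893212e+01, -2.60142696e+01, -8.60296973e-05,
        3.02743909e-03, -1.36008060e-05]), 'tool_pos': array([ 0.14697026, -0.50377011,  0.23080043]), 'eef_rot': array([-0.09993561,  0.70041128, -0.69959622,  0.10001018]), 'contact_force': array([ 0.27589763, -1.20513331,  0.70126792]), 'wrist_torque': array([-0.06463201, -0.01716956,  0.0180565 ]), 'gripper_width': 0.9948614283062521}
```

View pics/scene0.png

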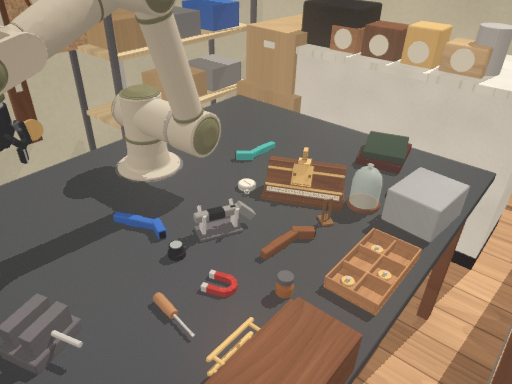

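View pics/top0.png

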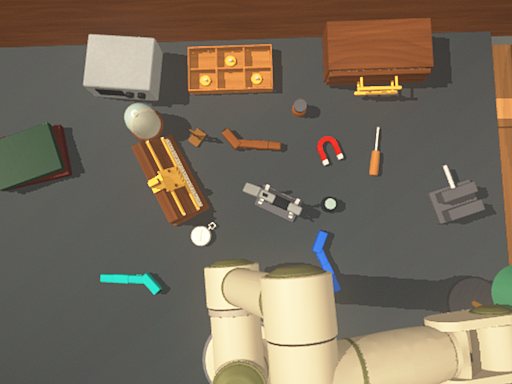

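```bash
cat > h.py <<'E'
from bench import arm, optics
import numpy as np, cv2
from scipy.spatial.transform import Rotation as R
def w(cam,p):
    T=np.linalg.inv(optics.camera_info(cam)["camera_from_world"]); return (T@np.r_[p,1])[:3]
def px(cam,p):
    i=optics.camera_info(cam); c=(i["camera_from_world"]@np.r_[p,1])[:3]; c=np.array([c[0],-c[1],-c[2]])
    u=i["mtx"]@c; return u[:2]/u[2]
def ray(cam,uv,z):
    i=optics.camera_info(cam); d=np.linalg.inv(i["mtx"])@np.r_[uv,1]; d=np.array([d[0],-d[1],-d[2]])
    T=np.linalg.inv(i["camera_from_world"]); o=T[:3,3]; d=T[:3,:3]@d
    return o+d*(z-o[2])/d[2]
E
python3 - <<'E'
from h import *
np.set_printoptions(precision=4,suppress=True)
for cam in ("top","scene"):
  for l in ("scanner_grip","scanner_nose","vernier_lug","housing","code_plate","bell_jar","pocket_barometer"):
    for r in optics.mark_of(cam,l)[:3]:
        P=w(cam,r["at"]); print(cam,l,round(r["p"],2),P,px(cam,P))
E
```

```text
top scanner_grip 0.65 [ 0.4636 -0.1075  0.0633] [275.7428 200.188 ]
top scanner_grip 0.65 [ 0.2665 -0.2558  0.0183] [327.261 266.199]
top scanner_grip 0.61 [ 0.6399 -0.0546  0.0106] [256.2449 144.6407]
top scanner_nose 0.98 [0.6913 0.047  0.0144] [222.7384 128.8966]
top scanner_nose 0.94 [ 0.5089 -0.0213  0.0283] [246.2162 186.7976]
top scanner_nose 0.71 [ 0.3692 -0.2443  0.0138] [321.8068 231.5752]
top vernier_lug 0.67 [0.5151 0.2289 0.131 ] [155.3903 183.1777]
top housing 0.73 [ 0.5457  0.2027 -0.0008] [173.6688 177.8851]
top code_plate 0.77 [0.5493 0.1972 0.0656] [171.223  173.8265]
top bell_jar 0.7 [ 0.7132  0.2838 -0.003 ] [147.4824 125.5254]
top bell_jar 0.49 [ 0.6121 -0.4192  0.0064] [375.6864 150.459 ]
top pocket_barometer 0.57 [ 0.3641  0.1231 -0.0023] [200.3509 236.3618]
scene scanner_grip 0.76 [ 0.6425 -0.0538  0.0163] [281.1607 241.591 ]
scene scanner_grip 0.65 [ 0.2673 -0.2553  0.0132] [136.9224 221.6109]
scene scanner_grip 0.6 [ 0.4661 -0.1083  0.0642] [220.4559 211.5291]
scene scanner_nose 0.97 [0.687  0.0412 0.0138] [313.5519 232.888 ]
scene scanner_nose 0.85 [ 0.3725 -0.2487  0.0155] [162.0758 234.6797]
scene scanner_nose 0.63 [ 0.5082 -0.0212  0.0271] [251.3046 214.4911]
scene vernier_lug 0.9 [0.5231 0.2343 0.1329] [306.6963 154.3476]
scene housing 0.7 [0.5448 0.2053 0.0007] [303.6411 195.2613]
scene housing 0.2 [ 0.4653 -0.118   0.0593] [217.9493 214.3205]
scene code_plate 0.57 [0.545  0.192  0.0665] [303.1858 179.6506]
scene bell_jar 0.61 [0.7165 0.2833 0.0014] [362.2469 204.4828]
scene pocket_barometer 0.46 [0.37   0.1228 0.002 ] [246.9864 186.2769]
```

```bash
python3 - <<'E'
from h import *
np.set_printoptions(precision=4,suppress=True)
a=cv2.imread("pics/top0.png"); b=cv2.imread("pics/scene0.png")
c=np.hstack([cv2.resize(a[105:255,125:325],(600,450),interpolation=3)])
cv2.imwrite("pics/top0c.png",c)
cv2.imwrite("pics/scene0c.png",cv2.resize(b[140:245,170:350],(720,420),interpolation=3))
s=arm.observe(); print(R.from_quat(s["eef_rot"]).as_matrix())
for l in ("sight_vane","loupe","magnet"):
  for cam in ("top","scene"):
    for r in optics.mark_of(cam,l)[:2]:
        P=w(cam,r["at"]); print(cam,l,round(r["p"],2),P,px(cam,P))
E
```

```text
[[-0.96  0.    0.28]
 [-0.28 -0.   -0.96]
 [-0.   -1.    0.  ]]
top sight_vane 0.73 [ 0.6742  0.1276 -0.0069] [197.6316 136.6194]
top sight_vane 0.45 [0.7118 0.2839 0.0005] [147.154  125.7102]
scene sight_vane 0.19 [ 0.4633 -0.1168  0.058 ] [217.7254 214.2187]
top loupe 0.65 [ 0.4526 -0.2667  0.0025] [327.6115 203.8998]
scene loupe 0.52 [ 0.4534 -0.2668  0.0002] [177.0856 254.6447]
top magnet 0.74 [ 0.6245 -0.2722  0.0019] [327.1087 148.1005]
scene magnet 0.67 [ 0.6237 -0.2661  0.0007] [223.6635 284.4234]
```

View pics/top0c.png

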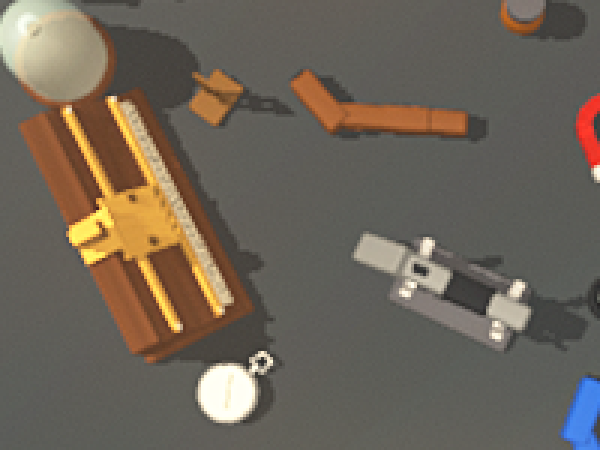

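View pics/scene0c.png

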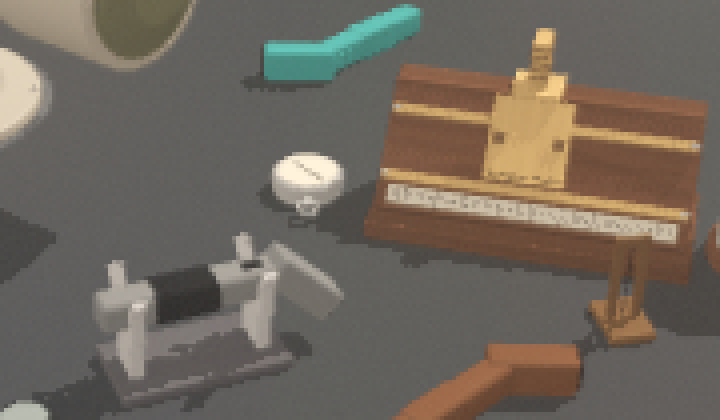

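```bash
python3 - <<'E'
from h import *
np.set_printoptions(precision=4,suppress=True)
def ang(a,b,z,cam="top"):
    d=ray(cam,b,z)-ray(cam,a,z); return np.degrees(np.arctan2(d[1],d[0]))
o=np.array([125,105.])
t=lambda x,y:o+np.array([x,y])/3
s=lambda x,y:np.array([170,140.])+np.array([x,y])/4
print("rails",ang(t(112,98),t(220,312),.06),ang(t(67,110),t(178,330),.1), "edge",ang(t(20,125),t(150,360),.104), ang(t(142,90),t(252,310),.03))
print("scene rails",ang(s(383,171),s(690,215),.06,"scene"),ang(s(395,105),s(697,147),.09,"scene"),ang(s(366,236),s(690,282),.0,"scene"))
# foot of rest
print("rest foot",ang(t(390,297),t(505,350),.01), "uprights", ang(t(496,330),t(407,288),.082),ang(t(518,288),t(427,245),.082))
print("scene uprights",ang(s(132,312),s(265,278),.082,"scene"),ang(s(116,270),s(243,240),.082,"scene"))
# silhouettes
for cam,l in (("top","scanner"),("top","housing")):
    for r in optics.silhouettes(cam,l)[:4]:
        m=r["pixels"].astype(np.uint8); c=cv2.findNonZero(m); print(l,round(r["p"],2),m.sum(),cv2.minAreaRect(c), c.reshape(-1,2).mean(0))
E
```

```text
rails -154.14145563256264 -153.97204742396275 edge -151.66852902722803 -154.46701078980306
scene rails 25.86017351890083 25.388011668434427 26.83139036397208
rest foot -116.29941899709705 uprights 63.143207746955 62.998241790372234
scene uprights 65.49587018064219 64.68926685638786
scanner 0.69 579 ((272.83203125, 198.07598876953125), (61.96775436401367, 10.394110679626465), 23.38521957397461) [272.4611 197.9896]
scanner 0.69 613 ((131.93199157714844, 278.2002868652344), (61.60775375366211, 17.75666618347168), 13.781597137451172) [134.2529 279.6623]
scanner 0.69 551 ((250.22067260742188, 142.9973602294922), (60.159847259521484, 17.343379974365234), 14.574216842651367) [250.1416 142.029 ]
scanner 0.65 460 ((324.58990478515625, 260.7721252441406), (62.49365234375, 17.408418655395508), 77.24246978759766) [323.8609 254.4304]
housing 0.67 3801 ((169.70001220703125, 176.90000915527344), (91.67877960205078, 44.274147033691406), 63.43495178222656) [170.5209 178.0647]
housing 0.38 564 ((272.77972412109375, 197.8545379638672), (60.650428771972656, 10.796571731567383), 23.428691864013672) [271.5691 197.5621]
```

```bash
python3 - <<'E'
from h import *
np.set_printoptions(precision=4,suppress=True)
a=cv2.imread("pics/top0.png"); b=cv2.imread("pics/scene0.png")
L=cv2.resize(a[165:205,135:185],(500,400),interpolation=cv2.INTER_NEAREST); 
S=cv2.resize(b[142:172,288:318],(300,300),interpolation=cv2.INTER_NEAREST)
S=np.vstack([S,np.zeros((100,300,3),np.uint8)])
cv2.imwrite("pics/lug.png",np.hstack([L,S]))
cv2.imwrite("pics/grey.png",cv2.resize(a[170:230,235:310],(750,600),interpolation=cv2.INTER_NEAREST))
E
```

```text
(no output)
```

View pics/lug.png

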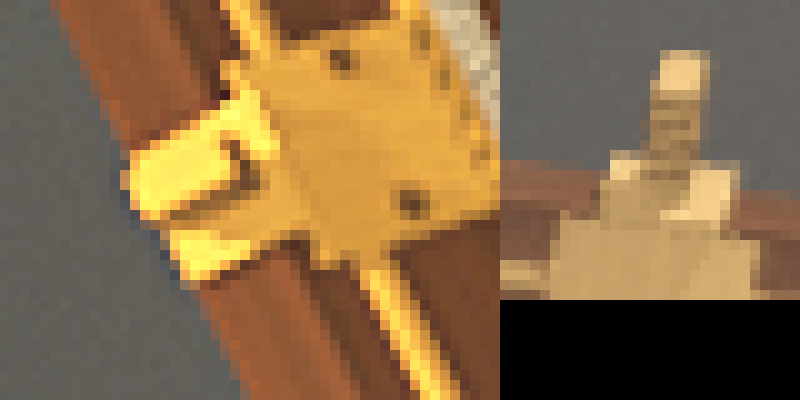

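View pics/grey.png

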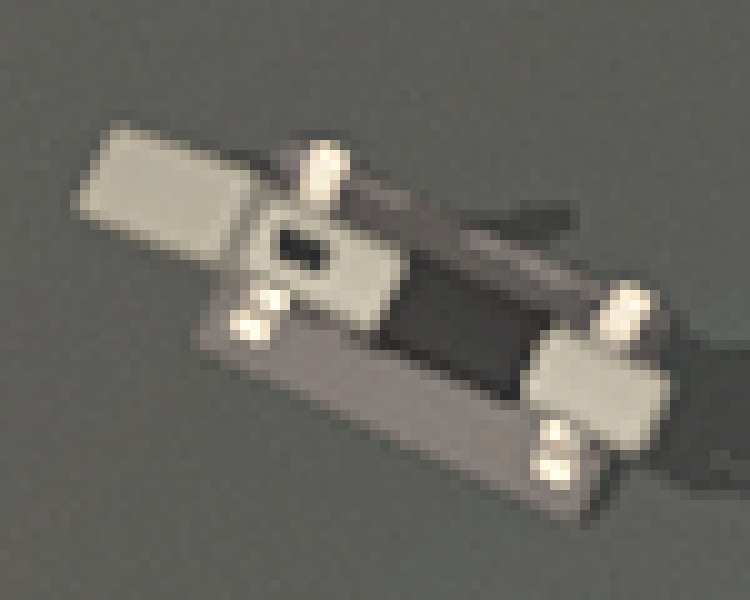

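Request:
apply_moves --targets '[[[0.1,0.2,0],0.22,1],[[0.1,0.2,0],0.22,1],[[0.1,0.2,0],0.22,1],[[0.1,0.2,0],0.22,1],[[0.1,0.2,0],0.22,1],[[0.1,0.2,0],0.22,1],[[0.1,0.2,0],0.22,1],[[0.1,0.2,0],0.22,1],[[0.1,0.2,0],0.22,1],[[0.1,0.2,0],0.22,1],[[0.1,0.2,0],0.22,1],[[0.1,0.2,0],0.22,1]]'

```text
time_s: 2.2
tool_pos: [0.3284, -0.1313, 0.2307]
eef_rot: [-0.52, 0.477, -0.48, 0.521]
contact_force: [0.5, -0.3, 1.2]
gripper_width: 1.001
```

```bash
cat >> h.py <<'E'
np.set_printoptions(precision=4,suppress=True)
def st():
    s=arm.observe(); M=R.from_quat(s["eef_rot"]).as_matrix(); print(s["time_s"],s["tool_pos"],"jaw",np.degrees(np.arctan2(M[1,2],M[0,2])),"F",s["contact_force"],"w",s["gripper_width"],s["joint_pos"]); return s
E
python3 - <<'E'
from h import *
st()
print(ray("top",(153.0,182.3),.15),ray("scene",(305.7,148.5),.15))
for uv,z in (((276,200),.074),((257,190),.074)): print(ray("top",uv,z))
E
```

```text
2.2 [ 0.3284 -0.1313  0.2307] jaw 4.76693801029064 F [ 0.5029 -0.3375  1.1632] w 1.0008643011191463 [-0.7156 -0.0826  1.948   0.0003  1.2718 -0.7989]
[0.5154 0.2311 0.15  ] [0.5154 0.2372 0.15  ]
[ 0.4633 -0.1079  0.074 ]
[ 0.4938 -0.0537  0.074 ]
```

Request:
apply_moves --targets '[[[0.114,0.22,0],0.067,1],[[0.114,0.22,0],0.067,1],[[0.114,0.22,0],0.067,1],[[0.114,0.22,0],0.067,1],[[0.114,0.22,0],0.067,1],[[0.114,0.22,0],0.067,1],[[0.114,0.22,0],0.067,1],[[0.114,0.22,0],0.067,1],[[0.114,0.22,0],0.067,1],[[0.114,0.22,0],0.067,1],[[0,0,0],0,1],[[0,0,0],0,1]]'

```text
time_s: 3.2
tool_pos: [0.5051, 0.2246, 0.2312]
eef_rot: [-0.597, 0.372, -0.379, 0.6]
contact_force: [0.1, -0.4, -0.5]
gripper_width: 0.997
```

```bash
python3 - <<'E'
from h import *
st()
a=optics.get_image("top");b=optics.get_image("scene")
cv2.imwrite("pics/s1.png",np.hstack([cv2.resize(a[100:250,100:250],(400,400)),cv2.resize(b[90:240,230:380],(400,400))])[:,:,::-1])
E
```

```text
3.2 [0.5051 0.2246 0.2312] jaw 25.76381678040193 F [ 0.1406 -0.4252 -0.5018] w 0.9969433056233433 [ 0.2082  0.3691  1.42   -0.0038  1.3422 -0.2406]
```

View pics/s1.png

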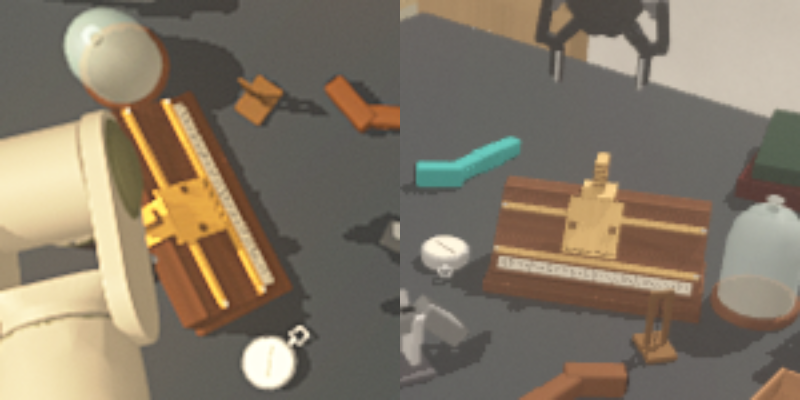

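Request:
apply_moves --targets '[[[0.04,0.025,0],0,1],[[0.04,0.025,-0.15],0,1],[[0,0,-0.15],0,1],[[0,0,-0.15],0,1],[[0,0,-0.15],0,1],[[0,0,-0.1],0,1],[[0,0,-0.05],0,1],[[0,0,0],0,1]]'

```text
time_s: 3.97
tool_pos: [0.5197, 0.2243, 0.119]
eef_rot: [-0.592, 0.375, -0.386, 0.6]
contact_force: [-0.6, 0.1, -0.7]
gripper_width: 1.005
```

```bash
python3 - <<'E'
from h import *
st()
b=optics.get_image("scene")
cv2.imwrite("pics/s2.png",cv2.resize(b[90:210,240:380],(700,600))[:,:,::-1])
E
```

```text
3.9667 [0.5197 0.2243 0.119 ] jaw 24.910629615358292 F [-0.6369  0.0794 -0.6512] w 1.0048290530661612 [ 0.2026  0.5012  1.5313 -0.0049  1.0903 -0.2299]
```

View pics/s2.png

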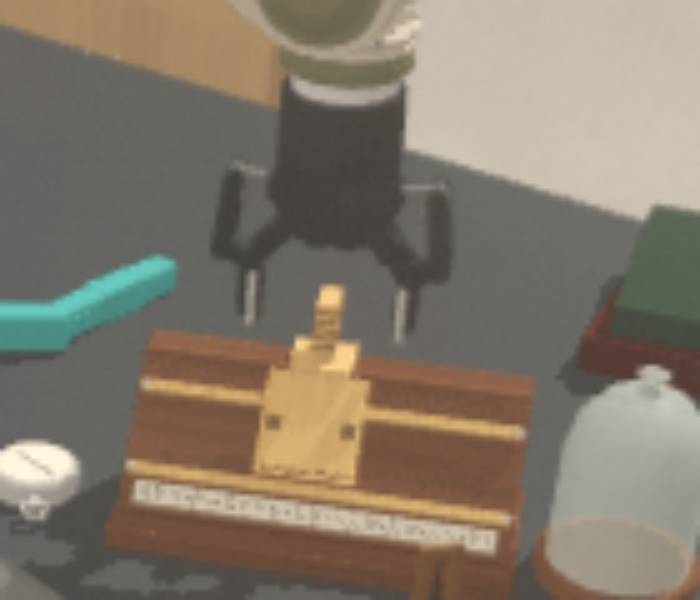

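Request:
apply_moves --targets '[[[-0.01,0.04,0],0,1],[[0,0.03,0],0,-1],[[0,0,0],0,-1],[[0,0,0],0,-1],[[0,0,0],0,-1],[[0,0,0],0,-1],[[0,0,0],0,-1],[[0,0,0],0,-1],[[0,0,0],0,-1],[[0,0,0],0,-1]]' --grip_force 30

```text
time_s: 4.85
tool_pos: [0.5205, 0.2363, 0.1254]
eef_rot: [-0.59, 0.372, -0.388, 0.602]
contact_force: [0.2, 0.5, 0.9]
gripper_width: 0.166
```

```bash
python3 - <<'E'
from h import *
st()
b=optics.get_image("scene")
cv2.imwrite("pics/s3.png",cv2.resize(b[90:210,240:380],(700,600))[:,:,::-1])
E
```

```text
4.85 [0.5205 0.2363 0.1254] jaw 24.96100818988762 F [0.2077 0.4993 0.8527] w 0.16572022484600113 [ 0.2236  0.5003  1.514  -0.0056  1.0996 -0.2094]
```

View pics/s3.png

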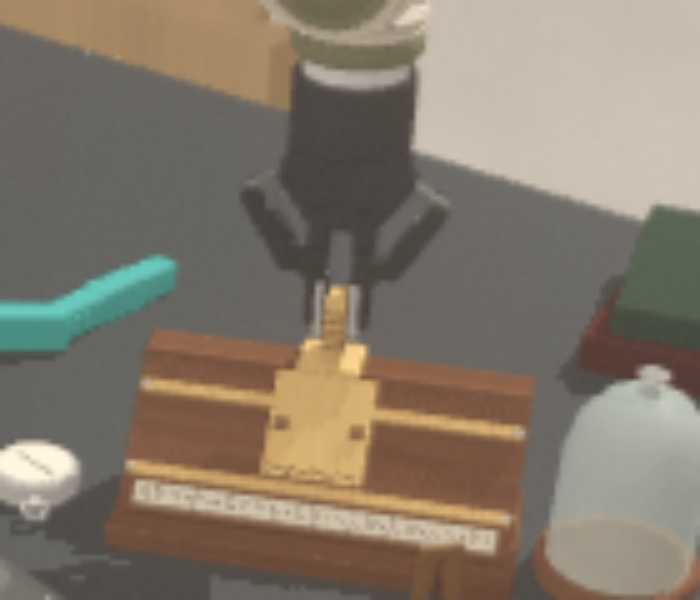

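Request:
apply_moves --targets '[[[-0.0465,-0.0226,-0.01],0,-1],[[-0.0465,-0.0226,-0.01],0,-1],[[-0.0465,-0.0226,0],0,-1],[[-0.0465,-0.0226,0],0,-1],[[-0.0465,-0.0226,0],0,-1],[[-0.0465,-0.0226,0],0,-1],[[-0.0465,-0.0226,0],0,-1],[[-0.0465,-0.0226,0],0,-1],[[0,0,0],0,-1],[[0,0,0],0,-1]]'

```text
time_s: 5.73
tool_pos: [0.4625, 0.2079, 0.1254]
eef_rot: [-0.589, 0.371, -0.389, 0.603]
contact_force: [1.5, 0.5, -0.3]
gripper_width: 0.158
```

```bash
python3 - <<'E'
from h import *
st()
b=optics.get_image("scene")
cv2.imwrite("pics/s4.png",cv2.resize(b[90:210,240:380],(700,600))[:,:,::-1])
E
```

```text
5.7333 [0.4625 0.2079 0.1254] jaw 24.988738545844466 F [ 1.4923  0.4807 -0.284 ] w 0.1584167387704501 [ 0.1929  0.3699  1.7166 -0.0041  1.0217 -0.241 ]
```

View pics/s4.png

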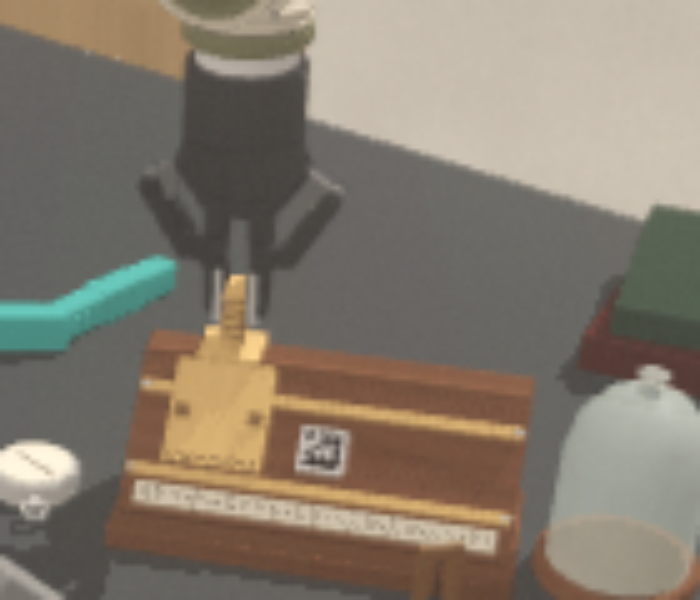

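Request:
apply_moves --targets '[[[0,0,0],0,1],[[0,0,0],0,1],[[0,0,0],0,1],[[0,0,0],0,1],[[0,0,0.05],0,1],[[0,0,0.1],0,1],[[0,0,0.15],0,1],[[0,0,0.2],0,1],[[0,-0.1,0.2],0,1],[[0,-0.2,0],-0.15,1],[[0,-0.2,0],-0.15,1],[[0,-0.2,0],-0.15,1],[[0,-0.2,0],-0.15,1],[[0,-0.2,0],-0.15,1],[[0,-0.2,0],-0.15,1],[[0,-0.2,0],-0.15,1],[[0,-0.2,0],-0.15,1],[[0,-0.2,0],-0.15,1]]'

```text
time_s: 7.28
tool_pos: [0.4624, -0.0843, 0.2443]
eef_rot: [0.424, -0.545, 0.576, -0.437]
contact_force: [0.9, 0.8, -0.5]
gripper_width: 0.999
```

```bash
python3 - <<'E'
from h import *
st()
b=optics.get_image("scene"); a=optics.get_image("top")
for cam in ("top","scene"):
  for l in ("code_plate","scanner_grip","rest_seat","vernier_lug"):
    for r in optics.mark_of(cam,l)[:3]:
        P=w(cam,r["at"]); print(cam,l,round(r["p"],2),P,px(cam,P))
cv2.imwrite("pics/s5.png",np.hstack([cv2.resize(b[90:210,240:380],(467,400),interpolation=3),cv2.resize(a[120:220,120:200],(320,400),interpolation=3)])[:,:,::-1])
E
```

```text
7.2833 [ 0.4624 -0.0843  0.2443] jaw -15.018637793115671 F [ 0.9357  0.8094 -0.4907] w 0.9990021176401608 [-0.4279  0.1553  1.664  -0.0043  1.2748 -0.1643]
top scanner_grip 0.92 [0.2431 0.3455 0.0148] [126.0621 278.8826]
top scanner_grip 0.9 [ 0.6392 -0.0527  0.0116] [255.6286 144.8318]
top scanner_grip 0.89 [ 0.2627 -0.2561  0.0197] [327.496  267.5463]
top vernier_lug 0.8 [0.462  0.2046 0.1313] [164.1682 201.8858]
scene code_plate 0.82 [0.546  0.1927 0.0646] [303.5186 180.1671]
scene code_plate 0.26 [0.4698 0.206  0.1334] [287.9272 152.1436]
scene scanner_grip 0.79 [ 0.6442 -0.0551  0.0143] [281.3247 242.667 ]
scene scanner_grip 0.59 [ 0.2681 -0.2556  0.013 ] [137.0055 221.8266]
scene rest_seat 0.78 [ 0.4639 -0.1184  0.0583] [217.4777 214.4848]
scene rest_seat 0.32 [0.4676 0.207  0.1365] [287.6133 150.9663]
scene vernier_lug 0.95 [0.4671 0.2091 0.1337] [287.8265 151.4816]
scene vernier_lug 0.59 [0.6699 0.128  0.0042] [324.1126 219.6825]
scene vernier_lug 0.27 [0.7178 0.2832 0.0025] [362.6517 204.3626]
```

View pics/s5.png

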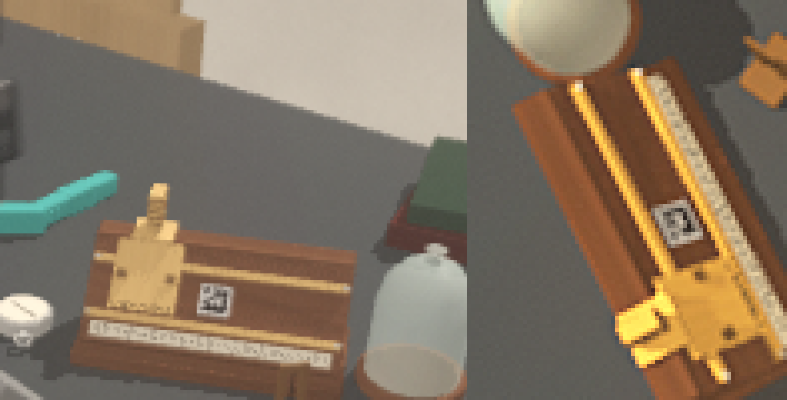

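Request:
apply_moves --targets '[[[0.01,-0.08,0],-0.2,1],[[0,-0.08,-0.1],-0.2,1],[[0,0,-0.2],0,1],[[0,0,-0.2],0,1],[[0,0,-0.2],0,1],[[0,0,-0.1],0,1],[[0,0,0],0,1],[[0,0,0],0,1]]'

```text
time_s: 8.45
tool_pos: [0.4651, -0.1031, 0.1213]
eef_rot: [0.367, -0.583, 0.618, -0.379]
contact_force: [0.4, -0.2, 0.8]
gripper_width: 0.998
```

```bash
python3 - <<'E'
from h import *
s=st()
b=optics.get_image("scene"); a=optics.get_image("top")
print("code",ray("top",(172.2,175.1),.065),ray("scene",(304.2,180.),.065))
p=s["tool_pos"]; print(px("scene",p),px("top",p),px("scene",[.4645,-.108,.0625]),px("top",[.4645,-.108,.0625]))
cv2.imwrite("pics/s6.png",np.hstack([cv2.resize(b[150:260,160:280],(436,400),interpolation=3),cv2.resize(a[150:250,225:315],(360,400),interpolation=3)])[:,:,::-1])
E
```

```text
8.45 [ 0.4651 -0.1031  0.1213] jaw -26.245102946914646 F [ 0.3559 -0.2377  0.8359] w 0.9979625045111814 [-0.4585  0.3078  1.8203 -0.014   0.9626  0.0076]
code [0.5455 0.1944 0.065 ] [0.5473 0.1945 0.065 ]
[221.0481 193.6898] [274.8135 198.1189] [220.1466 211.7512] [275.9013 199.8805]
```

View pics/s6.png

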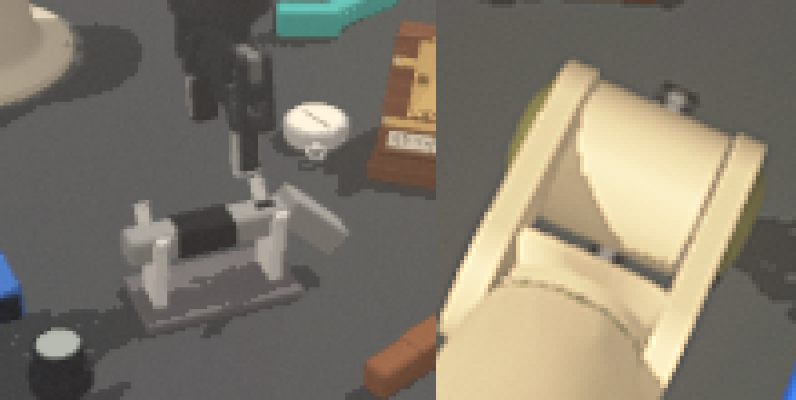

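Request:
apply_moves --targets '[[[0,-0.033,-0.1],0,1],[[0,0,-0.1],0,1],[[0,0,-0.1],0,1],[[0,0,-0.1],0,1],[[0,0,-0.05],0,1],[[0,0,0],0,1]]'

```text
time_s: 9.05
tool_pos: [0.4709, -0.1103, 0.061]
eef_rot: [0.364, -0.576, 0.623, -0.383]
contact_force: [-0.7, 0.8, 0.0]
gripper_width: 1.002
```

```bash
python3 - <<'E'
from h import *
s=st(); print(R.from_quat(s["eef_rot"]).as_matrix())
b=optics.get_image("scene")
cv2.imwrite("pics/s7.png",cv2.resize(b[150:260,160:280],(654,600),interpolation=3)[:,:,::-1])
E
```

```text
9.05 [ 0.4709 -0.1103  0.061 ] jaw -26.141599151239745 F [-0.6567  0.7924  0.0348] w 1.0015321395332257 [-0.467   0.4108  1.8676 -0.0154  0.792   0.0001]
[[-0.4413  0.0586  0.8954]
 [-0.8973 -0.0418 -0.4395]
 [ 0.0117 -0.9974  0.071 ]]
```

View pics/s7.png

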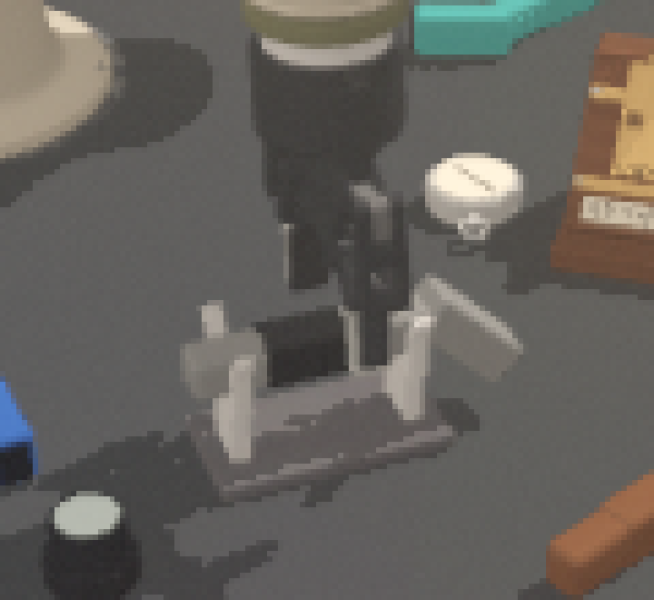

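```bash
python3 - <<'E'
from h import *
u=np.array([np.cos(np.radians(63.5)),np.sin(np.radians(63.5)),0])
o=np.array([234.5,169.5]); g=lambda x,y:o+np.array([x,y])/10
print("seat by uprights",ray("top",g(441.5,313.5),.082))
for q in ((325,172),(258,315),(628,312),(555,455)): print(ray("top",g(*q),.082))
print("rear->grip",ray("top",g(652,405),.074)+.075*u)
print("band",ray("top",g(465,328),.074))
a=np.array([159.5,149.5]); f=lambda x,y:a+np.array([x,y])/5.45
for q in ((242,362),(424,322),(212,306)): print("scene upr",ray("scene",f(*q),.082))
print("band scene",ray("scene",f(305,320),.074))
p=np.array([.4709,-.1103,.061]); print("tcp px crop",(px("scene",p)-a)*5.45)
jaw=np.array([.8954,-.4395,.071]);ya=np.array([.0586,-.0418,-.9974])
for d in (-.0425,-.057,.0425,.057): print((px("scene",p-ya*.013+jaw*d)-a)*5.45)
E
```

```text
seat by uprights [ 0.46   -0.1151  0.082 ]
[ 0.5018 -0.0828  0.082 ]
[ 0.461  -0.0624  0.082 ]
[ 0.459  -0.1686  0.082 ]
[ 0.4185 -0.1464  0.082 ]
rear->grip [ 0.466  -0.1081  0.074 ]
band [ 0.4562 -0.1221  0.074 ]
scene upr [ 0.4642 -0.1713  0.082 ]
scene upr [ 0.5091 -0.0851  0.082 ]
scene upr [ 0.4175 -0.1466  0.082 ]
band scene [ 0.4541 -0.1158  0.074 ]
tcp px crop [336.5295 348.2522]
[307.593  289.2026]
[298.3748 276.8769]
[365.4082 366.5073]
[375.9672 380.6258]
```

Request:
apply_moves --targets '[[[-0.05,0,-0.06],0,1],[[0,0,-0.06],0,1],[[0,0,0],0,1]]'

```text
time_s: 9.35
tool_pos: [0.4659, -0.1114, 0.0466]
eef_rot: [0.362, -0.574, 0.626, -0.385]
contact_force: [0.4, -0.4, -0.1]
gripper_width: 0.998
```

```bash
python3 - <<'E'
from h import *
s=st(); print(R.from_quat(s["eef_rot"]).as_matrix()); p=s["tool_pos"]; print("across",p@[.895,-.446,0],"along",p@[.446,.895,0])
E
```

```text
9.35 [ 0.4659 -0.1114  0.0466] jaw -26.117388352071778 F [ 0.4078 -0.4221 -0.0932] w 0.9977747035447463 [-0.4742  0.4261  1.8962 -0.0154  0.7403 -0.007 ]
[[-0.441   0.0655  0.8951]
 [-0.8974 -0.0453 -0.4388]
 [ 0.0118 -0.9968  0.0788]]
across 0.46667585076549306 along 0.10808170551094835
```

Request:
apply_moves --targets '[[[-0.005,0,-0.01],0,-1],[[0,0,0],0,-1],[[0,0,0],0,-1],[[0,0,0],0,-1],[[0,0,0],0,-1],[[0,0,0],0,-1],[[0,0,0],0,-1],[[0,0,0],0,-1],[[0,0,0],0,-1]]' --grip_force 50

```text
time_s: 10.1
tool_pos: [0.467, -0.112, 0.0476]
eef_rot: [0.362, -0.573, 0.626, -0.386]
contact_force: [-1.1, -0.4, 0.1]
gripper_width: 0.299
```

```bash
python3 - <<'E'
from h import *
s=st(); print(R.from_quat(s["eef_rot"]).as_matrix()); 
b=optics.get_image("scene")
cv2.imwrite("pics/s8.png",cv2.resize(b[150:260,160:280],(654,600),interpolation=3)[:,:,::-1])
E
```

```text
10.1 [ 0.467  -0.112   0.0476] jaw -26.09204699984491 F [-1.0543 -0.4357  0.071 ] w 0.2990354615056061 [-0.4742  0.4248  1.8947 -0.0156  0.7397 -0.0072]
[[-0.4407  0.0685  0.8951]
 [-0.8976 -0.0469 -0.4383]
 [ 0.012  -0.9965  0.0821]]
```

View pics/s8.png

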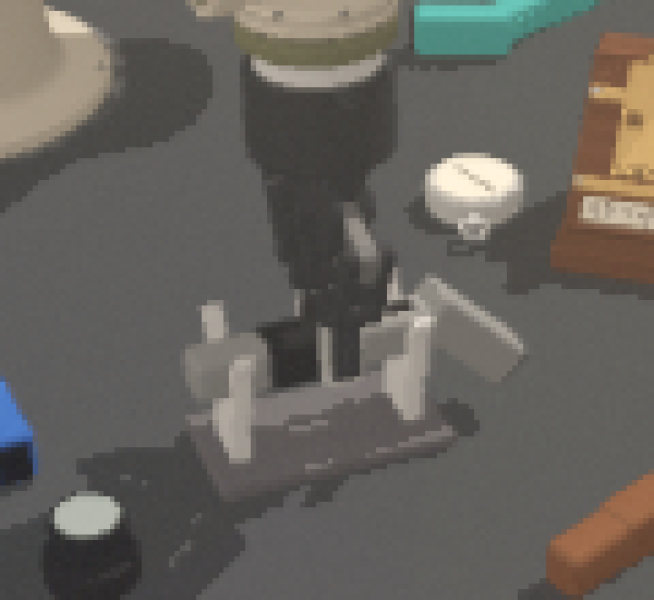

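Request:
apply_moves --targets '[[[0,0,0.03],0,-1],[[0,0,0.06],0,-1],[[0,0,0.1],0,-1],[[0,0,0.13],0,-1],[[0,0,0.13],0,-1],[[0,0,0.13],0,-1],[[0,0,0.13],0,-1],[[0,0,0.13],0,-1],[[0,0,0.07],0,-1],[[0,0,0],0,-1]]'

```text
time_s: 10.98
tool_pos: [0.4648, -0.1106, 0.1953]
eef_rot: [0.362, -0.573, 0.626, -0.385]
contact_force: [0.1, 0.3, -1.3]
gripper_width: 0.301
```

```bash
python3 - <<'E'
from h import *
s=st(); print(R.from_quat(s["eef_rot"]).as_matrix()); 
b=optics.get_image("scene")
cv2.imwrite("pics/s9.png",cv2.resize(b[120:240,160:300],(700,600),interpolation=3)[:,:,::-1])
E
```

```text
10.9833 [ 0.4648 -0.1106  0.1953] jaw -26.080628994983872 F [ 0.1073  0.2861 -1.3259] w 0.30075109156526764 [-0.474   0.2009  1.7443 -0.0114  1.115  -0.0137]
[[-0.4405  0.0677  0.8952]
 [-0.8977 -0.0463 -0.4382]
 [ 0.0118 -0.9966  0.0811]]
```

View pics/s9.png

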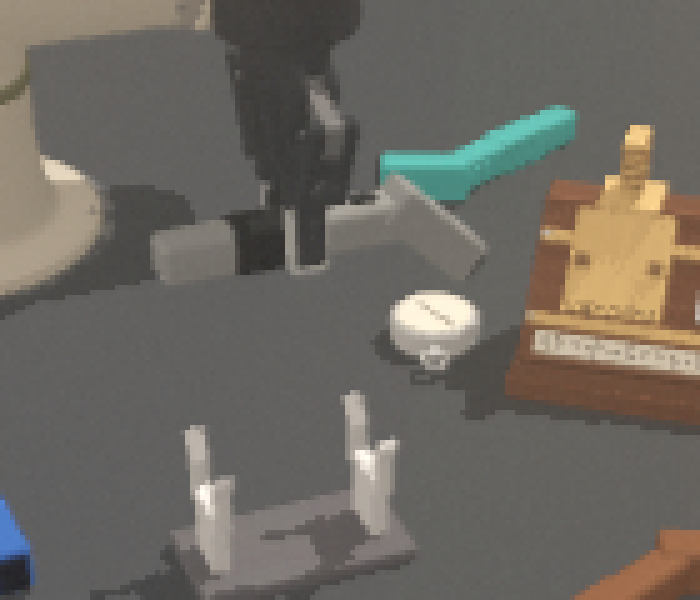

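Request:
apply_moves --targets '[[[0.05,0.05,0],0.1,-1],[[0.1,0.09,0],0.17,-1],[[0.1,0.09,0],0.18,-1],[[0.1,0.09,0],0.18,-1],[[0.1,0.09,0],0.18,-1],[[0.1,0.09,0],0.18,-1],[[0.1,0.09,0],0.18,-1],[[0.1,0.09,0],0.18,-1],[[0.1,0.09,0],0.18,-1],[[0.1,0.09,0],0.18,-1],[[0.05,0.05,0],0.11,-1],[[0,0,0],0,-1],[[0,0,0],0,-1]]'

```text
time_s: 12.12
tool_pos: [0.6145, 0.0346, 0.1806]
eef_rot: [-0.589, 0.35, -0.374, 0.625]
contact_force: [-0.1, 0.5, -1.2]
gripper_width: 0.294
```

```bash
python3 - <<'E'
from h import *
s=st(); print(R.from_quat(s["eef_rot"]).as_matrix()); 
b=optics.get_image("scene");a=optics.get_image("top")
for cam in ("top","scene"):
  for l in ("scanner_grip","scanner_nose"):
    for r in optics.mark_of(cam,l)[:5]:
        P=w(cam,r["at"]); 
        if P[2]>.08: print(cam,l,round(r["p"],2),P,px(cam,P))
cv2.imwrite("pics/s10.png",np.hstack([cv2.resize(b[100:240,220:360],(400,400),interpolation=3),cv2.resize(a[90:230,130:270],(400,400),interpolation=3)])[:,:,::-1])
E
```

```text
12.1167 [0.6145 0.0346 0.1806] jaw 28.440146581499608 F [-0.1003  0.4864 -1.2033] w 0.2939377834999361 [-0.1482  0.5209  1.3279  0.0357  1.243  -0.6551]
[[ 0.4761  0.0544  0.8777]
 [-0.8794  0.026   0.4754]
 [ 0.003  -0.9982  0.0602]]
top scanner_grip 0.51 [0.6139 0.0333 0.1964] [222.6986 141.4954]
scene scanner_grip 0.86 [0.6201 0.0331 0.1977] [297.68   169.7542]
```

View pics/s10.png

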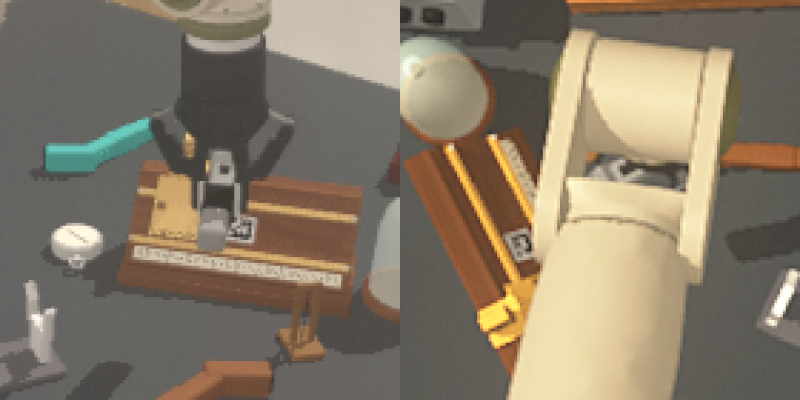

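Request:
apply_moves --targets '[[[0,0.03,-0.05],-0.035,-1],[[0,0.03,-0.05],-0.035,-1],[[0,0.03,-0.05],0,-1],[[-0.01,0.03,-0.05],0,-1],[[-0.01,0.03,-0.05],0,-1],[[0,0.02,-0.05],0,-1],[[0,0,0],0,-1],[[0,0,0],0,-1]]'

```text
time_s: 13.08
tool_pos: [0.6107, 0.0594, 0.1353]
eef_rot: [-0.582, 0.36, -0.387, 0.618]
contact_force: [0.3, -0.4, -2.2]
gripper_width: 0.293
```

```bash
python3 - <<'E'
from h import *
s=st(); print(R.from_quat(s["eef_rot"]).as_matrix()); 
b=optics.get_image("scene");a=optics.get_image("top")
for cam in ("top","scene"):
  for l in ("scanner_grip","scanner_nose"):
    for r in optics.mark_of(cam,l)[:5]:
        P=w(cam,r["at"]); 
        if P[2]>.08: print(cam,l,round(r["p"],2),P,px(cam,P))
cv2.imwrite("pics/s11.png",cv2.resize(b[120:220,240:360],(720,600),interpolation=3)[:,:,::-1])
E
```

```text
13.0833 [0.6107 0.0594 0.1353] jaw 26.18060339890988 F [ 0.2683 -0.3523 -2.2264] w 0.29339876908433166 [-0.106   0.5567  1.3947  0.032   1.1333 -0.5755]
[[ 0.4409  0.0598  0.8956]
 [-0.8976  0.0228  0.4403]
 [ 0.0059 -0.998   0.0637]]
top scanner_grip 0.48 [0.6082 0.0598 0.1514] [214.5377 147.131 ]
scene scanner_grip 0.61 [0.6161 0.0581 0.1524] [300.3146 180.2263]
```

View pics/s11.png

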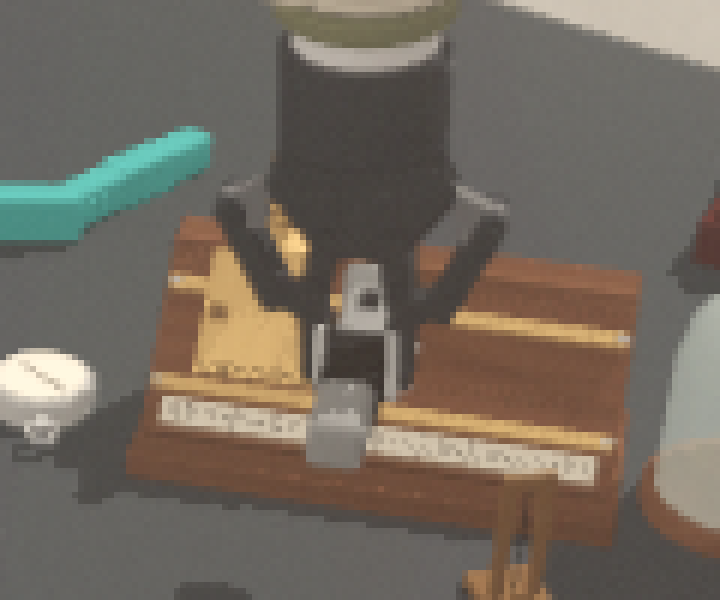

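```bash
python3 - <<'E'
from h import *
import itertools
im=cv2.imread("pics/s11.png")
h=np.radians(116.0); X=np.array([np.cos(h),np.sin(h),0]); Y=np.array([-np.sin(h),np.cos(h),0]); Z=np.array([0,0,1.])
G=np.array([.611,.0597,.1505])
c=lambda p:tuple(int(v) for v in ((px("scene",p)-[239.5,119.5])*6).round())
for x in (-.075,.065):
    for (a,b),(d,e) in zip([(1,1),(1,-1),(-1,-1),(-1,1)],[(1,-1),(-1,-1),(-1,1),(1,1)]):
        cv2.line(im,c(G+x*X+a*.013*Y+b*.012*Z),c(G+x*X+d*.013*Y+e*.012*Z),(0,0,255),1)
for a in (1,-1): cv2.line(im,c(G-.075*X+a*.013*Y+.012*Z),c(G+.065*X+a*.013*Y+.012*Z),(0,255,0),1)
cv2.circle(im,c(np.array([.5465,.1945,.065])),4,(255,0,0),2)
cv2.imwrite("pics/s12.png",im)
E
```

```text
(no output)
```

View pics/s12.png

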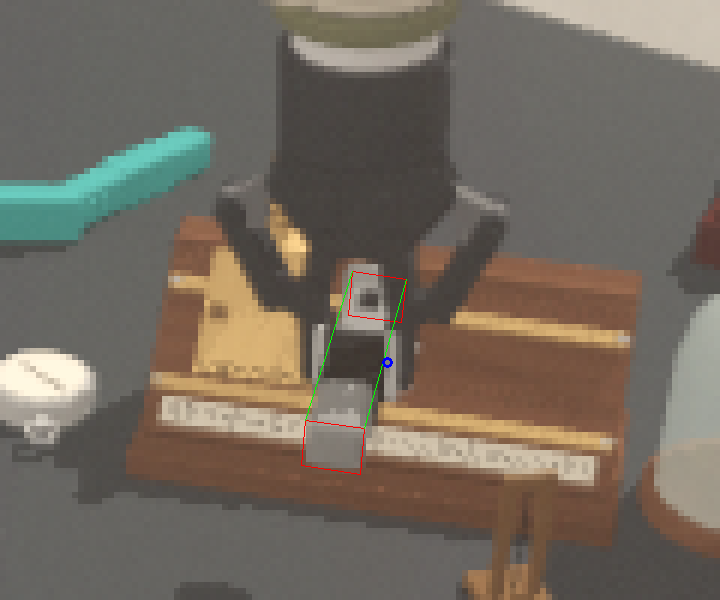

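Request:
apply_moves --targets '[[[0,0,-0.012],-0.05,-1],[[0,0,0],0,-1],[[0,0,0],0,-1]]'

```text
time_s: 13.63
tool_pos: [0.6115, 0.0587, 0.1348]
eef_rot: [-0.577, 0.367, -0.396, 0.613]
contact_force: [-0.6, 0.1, -0.9]
gripper_width: 0.294
```

```bash
python3 - <<'E'
from h import *
s=st(); print(R.from_quat(s["eef_rot"]).as_matrix())
b=optics.get_image("scene")
for l in ("scanner_grip","scanner"):
    for r in optics.mark_of("scene",l)[:5]:
        P=w("scene",r["at"]); 
        if P[2]>.08: print(l,round(r["p"],2),P)
cr=b[155:205,275:325]
im=cv2.resize(cr,(600,600),interpolation=cv2.INTER_CUBIC)[:,:,::-1].copy()
im=cv2.convertScaleAbs(im,alpha=1.5)
raw=im.copy()
for h,G,col in ((114.8,[.611,.0597,.1485],(0,0,255)),(116.5,[.612,.0597,.1485],(0,255,0))):
    G=np.array(G);h=np.radians(h); X=np.array([np.cos(h),np.sin(h),0]); Y=np.array([-np.sin(h),np.cos(h),0]); Z=np.array([0,0,1.])
    c=lambda p:tuple(int(v) for v in ((px("scene",p)-[274.5,154.5])*12).round())
    q=[c(G-.075*X+a*.013*Y+d*.012*Z) for a,d in ((1,1),(-1,1),(-1,-1),(1,-1))]
    cv2.polylines(im,[np.array(q)],True,col,1)
    for a in (1,-1): cv2.line(im,c(G-.075*X+a*.013*Y+.012*Z),c(G+.065*X+a*.013*Y+.012*Z),col,1)
cv2.imwrite("pics/s13.png",im)
E
```

```text
13.6333 [0.6115 0.0587 0.1348] jaw 24.679870211610783 F [-0.5995  0.0807 -0.9215] w 0.294227206344073 [-0.1065  0.557   1.3955  0.0304  1.129  -0.5492]
[[ 0.4171  0.0628  0.9067]
 [-0.9088  0.021   0.4166]
 [ 0.0072 -0.9978  0.0658]]
scanner_grip 0.53 [0.6158 0.0597 0.1515]
scanner 0.78 [0.6145 0.0596 0.1539]
```

View pics/s13.png

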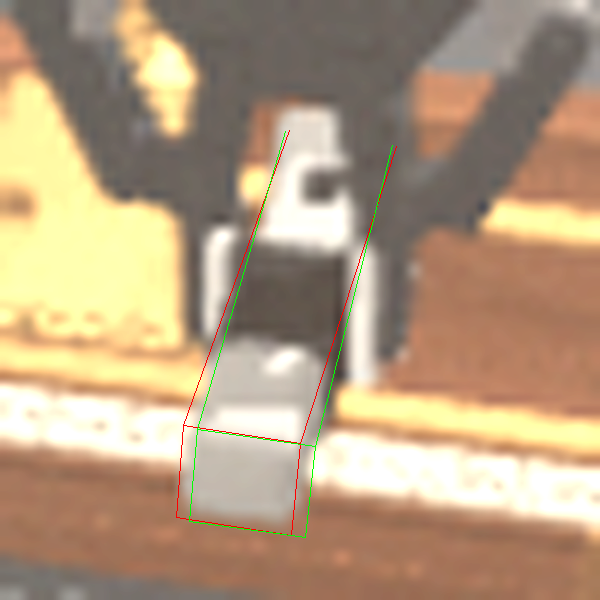

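Request:
apply_moves --targets '[[[-0.012,-0.006,-0.02],0,-1],[[-0.012,-0.006,-0.02],0,-1],[[0,0,0],0,-1],[[0,0,0],0,-1]]'

```text
time_s: 14.12
tool_pos: [0.6073, 0.0567, 0.1282]
eef_rot: [-0.577, 0.367, -0.396, 0.613]
contact_force: [1.0, 0.3, -2.1]
gripper_width: 0.294
```

```bash
python3 - <<'E'
from h import *
s=st(); print(R.from_quat(s["eef_rot"]).as_matrix())
b=optics.get_image("scene")
for l in ("scanner_grip","scanner"):
    for r in optics.mark_of("scene",l)[:5]:
        P=w("scene",r["at"]); 
        if P[2]>.08: print(l,round(r["p"],2),P)
    for r in optics.mark_of("top",l)[:5]:
        P=w("top",r["at"]); 
        if P[2]>.08: print(l,round(r["p"],2),P)
cr=b[155:205,275:325]
im=cv2.resize(cr,(600,600),interpolation=cv2.INTER_CUBIC)[:,:,::-1].copy()
im=cv2.convertScaleAbs(im,alpha=1.3)
for h,G,col in ((116.,[.608,.0585,.147],(0,0,255)),):
    G=np.array(G);h=np.radians(h); X=np.array([np.cos(h),np.sin(h),0]); Y=np.array([-np.sin(h),np.cos(h),0]); Z=np.array([0,0,1.])
    r=.066; Y,Z=Y*np.cos(r)-Z*np.sin(r),Z*np.cos(r)+Y*np.sin(r)
    c=lambda p:tuple(int(v) for v in ((px("scene",p)-[274.5,154.5])*12).round())
    q=[c(G-.075*X+a*.013*Y+d*.012*Z) for a,d in ((1,1),(-1,1),(-1,-1),(1,-1))]
    cv2.polylines(im,[np.array(q)],True,col,1)
    for a in (1,-1): cv2.line(im,c(G-.075*X+a*.013*Y+.012*Z),c(G+.065*X+a*.013*Y+.012*Z),col,1)
    n=G+.1*X-.035*Z; d=(X-Z)/2**.5; C=np.array([.5465,.1945,.065]); v=C-n; print("range",v@d,"lat",v@Y,"up",v@((X+Z)/2**.5))
cv2.imwrite("pics/s14.png",im)
E
```

```text
14.1167 [0.6073 0.0567 0.1282] jaw 24.719294809156157 F [ 0.964   0.2508 -2.0654] w 0.2944476684816827 [-0.1106  0.5555  1.417   0.0311  1.1094 -0.5548]
[[ 0.4177  0.0625  0.9064]
 [-0.9085  0.021   0.4173]
 [ 0.007  -0.9978  0.0656]]
scanner_grip 0.72 [0.6106 0.0587 0.1471]
scanner_grip 0.48 [0.6082 0.0598 0.1514]
scanner 0.77 [0.6077 0.0601 0.1469]
scanner 0.54 [0.608  0.0551 0.1451]
range 0.06809699295096283 lat 0.0010748844694293798 up 0.0014763969996508955
```

View pics/s14.png

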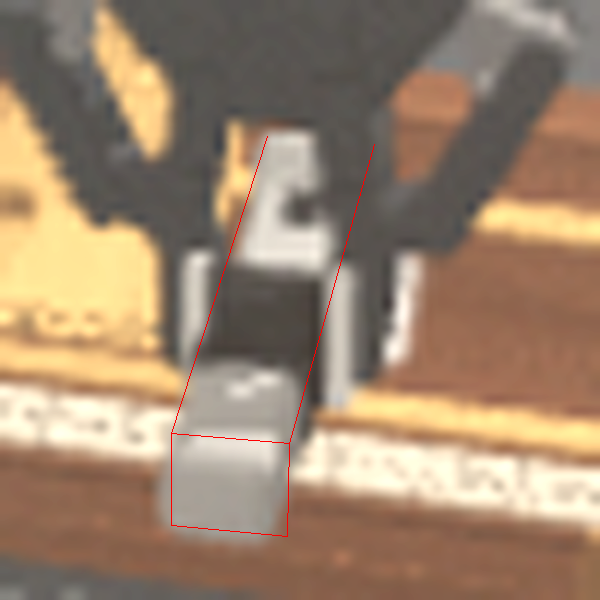

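Request:
apply_moves --targets '[[[0,0,0],0,-1],[[0,0,0],0,-1],[[0,0,0],0,-1],[[0,0,0],0,-1],[[0,0,0],0,-1],[[0,0,0],0,-1],[[0,0,0],0,-1],[[0,0,0],0,-1],[[0,0,0],0,-1],[[0,0,0],0,-1],[[0,0,0],0,-1],[[0,0,0],0,-1],[[0,0,0],0,-1],[[0,0,0],0,-1],[[0,0,0],0,-1],[[0,0,0],0,-1],[[0,0,0],0,-1],[[0,0,0],0,-1],[[0,0,0],0,-1],[[0,0,0],0,-1]]'

```text
time_s: 16.03
tool_pos: [0.6077, 0.0568, 0.1286]
eef_rot: [-0.577, 0.366, -0.396, 0.613]
contact_force: [0.4, -0.5, -1.8]
gripper_width: 0.293
```

```bash
python3 - <<'E'
from h import *
s=st(); print(R.from_quat(s["eef_rot"]).as_matrix()); C=[]
b=optics.get_image("scene")
for cam in ("scene","top"):
  for l in ("scanner_grip","scanner"):
    for r in optics.mark_of(cam,l)[:5]:
        P=w(cam,r["at"]); 
        if P[2]>.08: print(cam,l,round(r["p"],2),P)
  for l in ("code_plate","housing"):
    for r in optics.mark_of(cam,l)[:1]: print(cam,l,r["p"],w(cam,r["at"]))
  for r in optics.mark_of(cam,"scanner_nose"):
        P=w(cam,r["at"]); print("nose",r["p"],P)
E
```

```text
16.0333 [0.6077 0.0568 0.1286] jaw 24.73171970010655 F [ 0.3855 -0.518  -1.8413] w 0.29316884443844626 [-0.1103  0.5554  1.4159  0.031   1.1096 -0.5547]
[[ 0.4179  0.0635  0.9063]
 [-0.9085  0.0209  0.4174]
 [ 0.0076 -0.9978  0.0664]]
scene scanner_grip 0.55 [0.6148 0.0581 0.1451]
scene scanner 0.63 [0.6128 0.0572 0.1458]
scene code_plate 0.75 [0.5449 0.1897 0.0639]
scene housing 0.82 [ 0.5447  0.2045 -0.0008]
nose 0.96 [0.6895 0.0423 0.0163]
nose 0.86 [0.2032 0.2501 0.0153]
nose 0.57 [ 0.3718 -0.2522  0.0145]
top scanner_grip 0.48 [0.6082 0.0598 0.1514]
top scanner 0.54 [0.608  0.0551 0.1451]
top code_plate 0.91 [0.5461 0.1968 0.0633]
top housing 0.78 [ 0.5433  0.2019 -0.0026]
nose 0.93 [ 0.3696 -0.2439  0.0122]
```

Request:
apply_moves --targets '[[[-0.018,-0.009,0.008],0,-1],[[0,0,0],0,-1],[[0,0,0],0,-1],[[0,0,0],0,-1],[[0,0,0],0,-1],[[0,0,0],0,-1],[[0,0,0],0,-1],[[0,0,0],0,-1],[[0,0,0],0,-1],[[0,0,0],0,-1],[[0,0,0],0,-1],[[0,0,0],0,-1],[[0,0,0],0,-1],[[0,0,0],0,-1],[[0,0,0],0,-1],[[0,0,0],0,-1],[[0,0,0],0,-1],[[0,0,0],0,-1],[[0,0,0],0,-1],[[0,0,0],0,-1]]'

```text
time_s: 18.25
tool_pos: [0.6047, 0.0554, 0.13]
eef_rot: [-0.577, 0.366, -0.396, 0.613]
contact_force: [0.4, 1.3, -2.5]
gripper_width: 0.299
```

Request:
apply_moves --targets '[[[0,0,0],0,-1],[[0,0,0],0,-1],[[0,0,0],0,-1],[[0,0,0],0,-1],[[0,0,0],0,-1],[[0,0,0],0,-1]]'

```text
time_s: 18.75
tool_pos: [0.6047, 0.0554, 0.13]
eef_rot: [-0.577, 0.366, -0.396, 0.613]
contact_force: [-0.7, 0.1, -1.3]
gripper_width: 0.297
```

```bash
python3 - <<'E'
from h import *
s=st(); print(R.from_quat(s["eef_rot"]).as_matrix())
E
```

```text
18.75 [0.6047 0.0554 0.13  ] jaw 24.72946887034284 F [-0.7208  0.112  -1.3445] w 0.297206622664372 [-0.1134  0.5475  1.4251  0.0313  1.1084 -0.5579]
[[ 0.4179  0.0635  0.9063]
 [-0.9085  0.021   0.4174]
 [ 0.0075 -0.9978  0.0665]]
```

Request:
apply_moves --targets '[[[0,-0.05,0.14],0,-1],[[0,-0.05,0.14],0,-1],[[0,-0.05,0.14],0,-1],[[-0.05,-0.05,0],-0.1,-1],[[-0.083,-0.088,0],-0.16,-1],[[-0.083,-0.088,0],-0.16,-1],[[-0.083,-0.088,0],-0.16,-1],[[-0.083,-0.088,0],-0.16,-1],[[-0.083,-0.088,0],-0.16,-1],[[-0.083,-0.088,0],-0.16,-1],[[-0.083,-0.088,0],-0.16,-1],[[-0.083,-0.088,0],-0.16,-1],[[-0.083,-0.088,0],-0.16,-1],[[-0.083,-0.088,0],-0.16,-1],[[-0.03,-0.03,0],-0.07,-1],[[0,0,0],0,-1],[[0,0,0],0,-1]]'

```text
time_s: 20.17
tool_pos: [0.4606, -0.1175, 0.1967]
eef_rot: [0.351, -0.585, 0.63, -0.372]
contact_force: [0.7, 0.4, -1.7]
gripper_width: 0.297
```

```bash
python3 - <<'E'
from h import *
s=st(); print(R.from_quat(s["eef_rot"]).as_matrix())
p=s["tool_pos"]; print((np.array([.467,-.112,.1953])-p)/.15)
E
```

```text
20.1667 [ 0.4606 -0.1175  0.1967] jaw -28.41365441009096 F [ 0.705   0.4208 -1.7059] w 0.2966083901400681 [-0.4929  0.1997  1.7412 -0.0083  1.1309  0.0066]
[[-0.4763  0.0579  0.8774]
 [-0.8793 -0.0396 -0.4747]
 [ 0.0073 -0.9975  0.0698]]
[ 0.0429  0.0369 -0.0092]
```

Request:
apply_moves --targets '[[[0.03,0.02,0],0.08,-1],[[0.01,0.017,-0.1],0,-1],[[0,0,-0.15],0,-1],[[0,0,-0.15],0,-1],[[0,0,-0.1],0,-1],[[0,0,0],0,-1],[[0,0,0],0,-1]]'

```text
time_s: 20.75
tool_pos: [0.4702, -0.1091, 0.1206]
eef_rot: [0.366, -0.573, 0.621, -0.39]
contact_force: [0.1, 0.1, -1.3]
gripper_width: 0.295
```

```bash
python3 - <<'E'
from h import *
s=st(); print(R.from_quat(s["eef_rot"]).as_matrix())
p=s["tool_pos"]; print((np.array([.467,-.112,.0476])-p)/.15)
b=optics.get_image("scene")
cv2.imwrite("pics/s15.png",cv2.resize(b[130:250,160:300],(700,600),interpolation=3)[:,:,::-1])
E
```

```text
20.75 [ 0.4702 -0.1091  0.1206] jaw -25.265105761023907 F [ 0.0725  0.1271 -1.271 ] w 0.29472229169939096 [-0.4689  0.3091  1.8219 -0.0056  0.9354 -0.0246]
[[-0.4272  0.065   0.9018]
 [-0.9041 -0.038  -0.4256]
 [ 0.0066 -0.9972  0.075 ]]
[-0.0212 -0.0193 -0.4865]
```

View pics/s15.png

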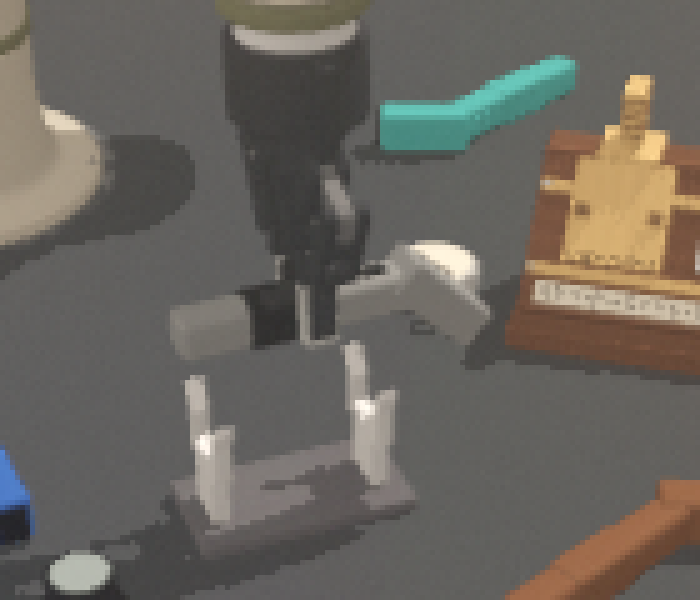

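Request:
apply_moves --targets '[[[-0.025,-0.02,-0.05],-0.03,-1],[[0,0,-0.08],0,-1],[[0,0,-0.08],0,-1],[[0,0,0],0,-1],[[0,0,0],0,-1]]'

```text
time_s: 21.22
tool_pos: [0.4682, -0.1135, 0.0917]
eef_rot: [0.36, -0.573, 0.626, -0.387]
contact_force: [-0.1, 0.6, -1.8]
gripper_width: 0.297
```

```bash
python3 - <<'E'
from h import *
s=st(); print(R.from_quat(s["eef_rot"]).as_matrix())
p=s["tool_pos"]; print((np.array([.467,-.112,.0476])-p)/.15)
E
```

```text
21.2167 [ 0.4682 -0.1135  0.0917] jaw -26.197744023672776 F [-0.1136  0.6315 -1.7945] w 0.29658887696811553 [-0.4788  0.3488  1.8586 -0.0067  0.8502 -0.0171]
[[-0.442   0.0721  0.8941]
 [-0.897  -0.0431 -0.4399]
 [ 0.0069 -0.9965  0.0837]]
[-0.0082  0.0099 -0.294 ]
```

Request:
apply_moves --targets '[[[-0.01,0.01,-0.04],0,-1],[[-0.005,0,-0.05],0,-1],[[-0.005,0,-0.05],0,-1],[[0,0,-0.04],0,-1],[[0,0,0],0,-1],[[0,0,0],0,-1]]'

```text
time_s: 21.72
tool_pos: [0.4657, -0.1124, 0.0641]
eef_rot: [0.359, -0.572, 0.627, -0.387]
contact_force: [0.8, -0.5, -1.7]
gripper_width: 0.299
```

```bash
python3 - <<'E'
from h import *
s=st(); print(R.from_quat(s["eef_rot"]).as_matrix())
p=s["tool_pos"]; print((np.array([.467,-.112,.0476])-p)/.15)
b=optics.get_image("scene")
cv2.imwrite("pics/s16.png",cv2.resize(b[150:250,160:280],(720,600),interpolation=3)[:,:,::-1])
E
```

```text
21.7167 [ 0.4657 -0.1124  0.0641] jaw -26.22370915197629 F [ 0.7794 -0.5005 -1.6864] w 0.29931782969144416 [-0.4794  0.39    1.8915 -0.0073  0.7726 -0.0164]
[[-0.4424  0.0753  0.8936]
 [-0.8968 -0.0449 -0.4402]
 [ 0.0069 -0.9962  0.0874]]
[ 0.0089  0.0029 -0.1098]
```

View pics/s16.png

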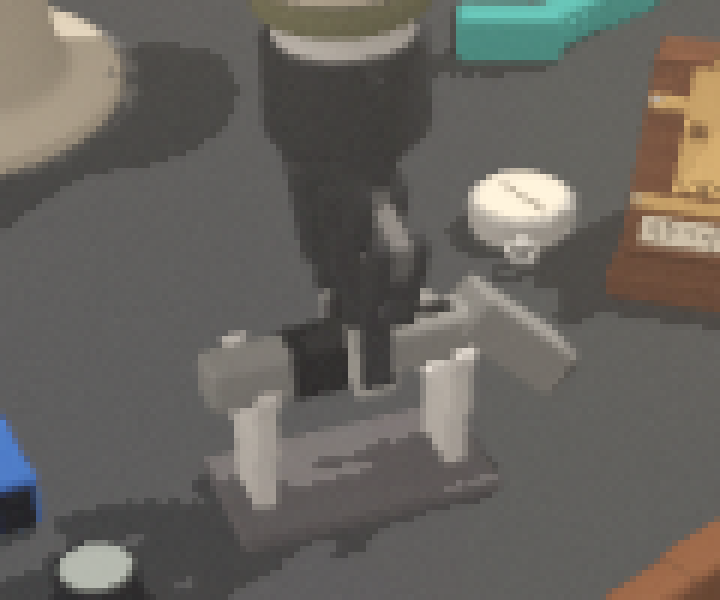

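Entering between the saddles cleanly; last 15 mm down.

Request:
apply_moves --targets '[[[0.005,0,-0.04],0,-1],[[0,0,-0.035],0,-1],[[0,0,-0.02],0,-1],[[0,0,0],0,-1],[[0,0,0],0,-1]]'

```text
time_s: 22.18
tool_pos: [0.4665, -0.1124, 0.0486]
eef_rot: [0.359, -0.572, 0.627, -0.387]
contact_force: [0.2, -0.5, -1.8]
gripper_width: 0.295
```

```bash
python3 - <<'E'
from h import *
s=st(); print(R.from_quat(s["eef_rot"]).as_matrix())
p=s["tool_pos"]; print((np.array([.467,-.112,.0476])-p)/.15)
b=optics.get_image("scene")
cv2.imwrite("pics/s17.png",cv2.resize(b[150:260,160:280],(654,600),interpolation=3)[:,:,::-1])
E
```

```text
22.1833 [ 0.4665 -0.1124  0.0486] jaw -26.217199193280543 F [ 0.2212 -0.4983 -1.8299] w 0.2947188892768349 [-0.4783  0.42    1.8997 -0.0077  0.7344 -0.015 ]
[[-0.4423  0.0752  0.8937]
 [-0.8968 -0.0448 -0.4401]
 [ 0.0069 -0.9962  0.0873]]
[ 0.0032  0.0025 -0.0064]
```

View pics/s17.png

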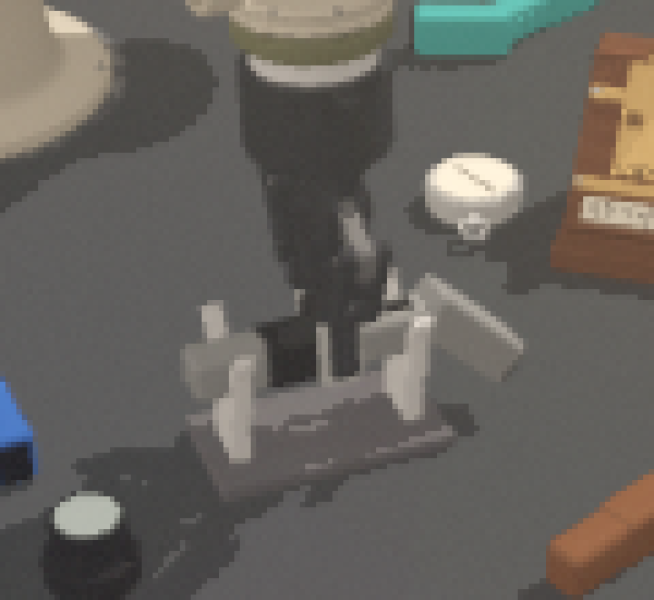

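Request:
apply_moves --targets '[[[0,0,-0.012],0,-1],[[0,0,0],0,-1],[[0,0,0],0,0.1],[[0,0,0],0,1],[[0,0,0],0,1],[[0,0,0],0,1],[[0,0,0],0,1],[[0,0,0],0,1],[[0,0,0],0,1],[[0,0,0],0,1],[[0,0,0.05],0,1],[[0,0,0.1],0,1],[[0,0,0.15],0,1],[[0,0,0.15],0,1],[[0,0,0.15],0,1],[[0,0,0.15],0,1],[[0,0,0.15],0,1],[[-0.1,-0.1,0],0,1],[[-0.1,-0.15,0],0,1],[[0,-0.15,0],0,1]]'

```text
time_s: 23.9
tool_pos: [0.4359, -0.1709, 0.1957]
eef_rot: [0.359, -0.569, 0.628, -0.391]
contact_force: [-0.2, -0.1, -0.0]
gripper_width: 1.002
```

Request:
apply_moves --targets '[[[0,-0.2,0],0,1],[[0,-0.2,0],0,1],[[0,-0.2,0],0,1],[[0,-0.2,0],0,1],[[0,-0.2,0],0,1],[[0,0,0],0,1],[[0,0,0],0,1],[[0,0,0],0,1]]'

```text
time_s: 24.57
tool_pos: [0.4331, -0.3311, 0.201]
eef_rot: [0.358, -0.567, 0.631, -0.39]
contact_force: [-0.3, 0.2, 0.2]
gripper_width: 0.999
```

```bash
python3 - <<'E'
from h import *
s=st()
b=optics.get_image("scene");a=optics.get_image("top")
cv2.imwrite("pics/s18.png",np.hstack([cv2.resize(b[140:250,160:360],(436,240),interpolation=3),cv2.resize(a[105:255,125:325],(320,240),interpolation=3)])[:,:,::-1])
cv2.imwrite("pics/s19.png",cv2.resize(a[170:230,235:310],(750,600),interpolation=0)[:,:,::-1])
for cam in ("top","scene"):
  for l in ("scanner_grip","scanner_nose","vernier_lug","bell_jar","pocket_barometer","sight_vane","loupe","magnet"):
    for r in optics.mark_of(cam,l)[:3]:
        P=w(cam,r["at"]); print(cam,l,round(r["p"],2),P)
E
```

```text
24.5667 [ 0.4331 -0.3311  0.201 ] jaw -26.029738798667573 F [-0.2772  0.1897  0.1619] w 0.9987952561414867 [-0.8837  0.3278  1.5623  0.0364  1.1565 -0.442 ]
top scanner_grip 0.9 [0.2418 0.3436 0.0134]
top scanner_grip 0.78 [ 0.6413 -0.0552  0.0131]
top scanner_grip 0.69 [ 0.4624 -0.1105  0.0625]
top scanner_nose 0.98 [ 0.5081 -0.022   0.0269]
top scanner_nose 0.82 [0.2031 0.2501 0.0172]
top scanner_nose 0.68 [0.6897 0.0456 0.0201]
top vernier_lug 0.76 [0.4586 0.2056 0.1338]
top vernier_lug 0.75 [ 0.4661 -0.1129  0.065 ]
top bell_jar 0.85 [ 0.7107  0.2827 -0.0023]
top pocket_barometer 0.73 [0.365  0.1198 0.0031]
top sight_vane 0.59 [ 0.6701  0.1299 -0.006 ]
top loupe 0.51 [ 0.4529 -0.2663  0.0004]
top loupe 0.28 [ 0.6147 -0.4172 -0.0001]
top magnet 0.56 [ 0.6243 -0.275   0.0006]
scene scanner_grip 0.94 [ 0.4668 -0.1096  0.0619]
scene scanner_grip 0.93 [ 0.642  -0.052   0.0145]
scene scanner_grip 0.81 [ 0.2697 -0.2526  0.0173]
scene scanner_nose 0.92 [0.6879 0.0424 0.0139]
scene scanner_nose 0.83 [ 0.3715 -0.2459  0.0157]
scene scanner_nose 0.69 [ 0.5111 -0.0239  0.0276]
scene vernier_lug 0.63 [0.4729 0.2087 0.1325]
scene vernier_lug 0.56 [ 0.628  -0.2682  0.0001]
scene vernier_lug 0.25 [ 0.4708 -0.1112  0.0634]
scene bell_jar 0.75 [ 0.7129  0.284  -0.0016]
scene bell_jar 0.46 [ 0.471  -0.114   0.0635]
scene pocket_barometer 0.62 [ 0.4713 -0.1101  0.0638]
scene pocket_barometer 0.51 [0.3717 0.1215 0.005 ]
scene sight_vane 0.82 [0.6732 0.1271 0.0032]
scene sight_vane 0.42 [ 0.471  -0.1113  0.0663]
scene loupe 0.72 [ 0.5084 -0.026   0.0277]
scene loupe 0.52 [ 0.4532 -0.2683 -0.002 ]
scene magnet 0.51 [0.3695 0.1197 0.0041]
scene magnet 0.36 [ 0.5441  0.2057 -0.0006]
```

View pics/s18.png

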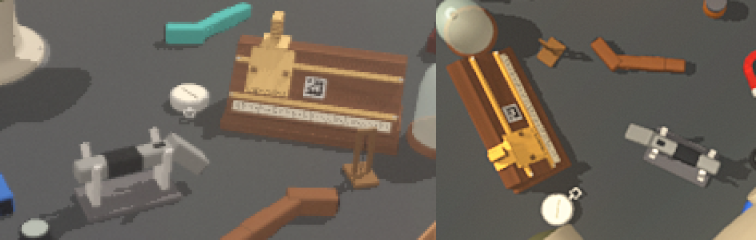

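View pics/s19.png

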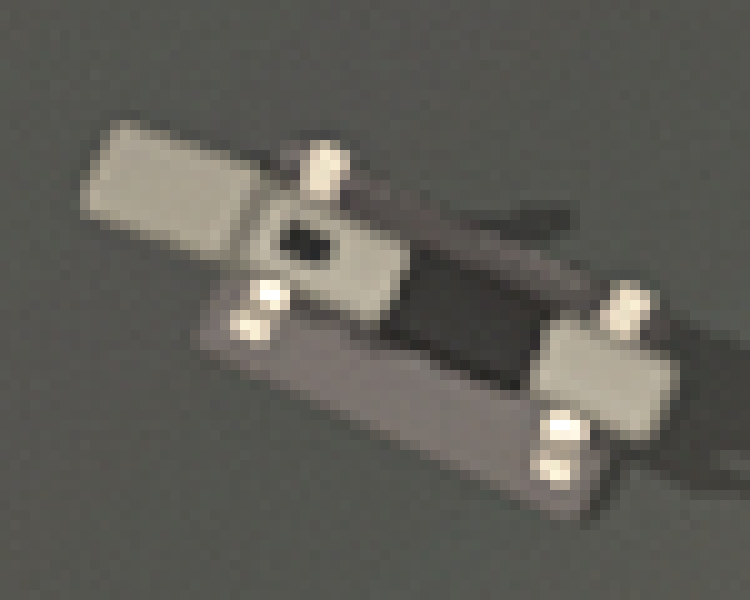

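```bash
python3 -c "
from bench import arm
print(arm.finish_job())"
```

```text
the job is handed in; nothing more can be done
None
```

The scanner was held at the code plate and laid back in its rest, and the job was handed in at about 25 s of the 61 s. `finish_job` reports no verdict, so everything below comes from my own checks.

- **Vernier:** I slid it about 58–64 mm towards the pocket-barometer end and left it there. The code plate shows fully uncovered in both cameras, both after the slide and in the last pictures.
- **Scan:** I took the grey scanner and held it level in front of the plate for about 1.9 s. I then shifted it about 3 mm sideways, to hedge against a sideways aiming error, and held about 2.4 s more. By model overlay and networks, the window was about 68 mm away and the sight line within about 1–5 mm of the middle.
- **Return:** The scanner lies between both saddles with its head at the same end. The networks put its grip point within about 3 mm of where it was at the start. The last close-up shows it 2–3 mm off across the rest at the rear end, which is within tolerance. The gripper is clear of everything.
- **Bystanders:** The bell jar, pocket barometer, sight vane, loupe and magnet read the same as at the start, within network noise. I did not re-measure the screwdriver or the oil jar; the arm did not work near them.

**Weaker checks:**
- The window was never visible during the scan, so the aim was inferred from the handle's pose.
- The two cameras' readings of the handle differed by up to about 7 mm.
- The tool had drifted about 4° off vertical. That rolled the scanner slightly, and I compensated for it in the aim.

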